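# Open the interlocked vanity case

## Robot

A 7-joint arm with a two-finger parallel gripper is mounted at the origin on the work surface. World frame = base frame: x ahead of the robot, y to its left, z up, the work surface at z = 0. Lengths are in m, angles in degrees, forces in N, time in s.
With the tool pointing down it reaches from about 0.4 to 0.875 m from the base axis. Payload 6.5 kg.
Tool frame: the origin (TCP) lies midway between the tips of the shut fingers; the grasp point (between the pads) lies 19 mm behind it; z points along the fingers, y is the direction in which the jaws open and shut (so a half turn about z gives the same grasp; the last joint's range is limited). The gripper opens to 88 mm and grips with 3 to 60 N. Pads are 18 mm wide; open, the fingers measure 123 mm over their backs; the gripper's body (75 mm by 187 mm) begins 45 mm behind the grasp point.
Start: joints at [-69.511, 30.733, -0.252, 88.115, 0.149, 61.152, -4.079], TCP at [0.267, 0.592, 0.204] pointing down, gripper open.
Joint ranges: [-154.64, 154.64], [-21.42, 123.67], [-72.66, 72.17], [13.99, 137.28], [-74.86, 254.86], [10.95, 109.41], [-158.01, 158.01]. Speed limits (degrees/s): [136.94, 136.94, 180, 180, 180, 180, 180].

## Interface

Orientations are given as [roll, pitch, yaw] about the fixed x, y, z axes, in that order (R = Rz(yaw) Ry(pitch) Rx(roll)).
In Python, from plant import r, imaging gives the robot as it stands.
- The arm moves only by the tool carry_out, never from a script. Its argument "series" is a list of rows, each a list of 7 numbers: the turn, a rotation vector about the tool's x, y, z in degrees, then the shift along the tool's x, y, z in cm, then the finger opening in cm, from 0 to 8.81. In form: [[rx, ry, rz, x, y, z, jaw], ...]. A call has 1 to 10 rows; each row shifts and turns the commanded pose from where the row before left it, along the tool's axes as they then stand; what a row does not reach is not made up. A row lasts 1/12 s, in which the tool goes at most 41.7 mm and 7.16 degrees, less where a joint would pass 70% of its speed; a pose out of reach is approached as far as the arm can. A call with a gripper value outside its range is refused whole. The fingers move at their own pace and stop on an object; "newtons" is the grip in N (left out, the last holds). Time passes only in rows, so rows that do not move let the fingers close. It gives the time, the measured TCP pose, the force and the opening at its end, in the units of the state.
- r.sense(): the state, without advancing time (a new reading comes with each control period).
- imaging.read_camera(name): name is "scene" or "top"; returns the picture (420x560x3 uint8, blue, green, red); there is no depth.
- imaging.get_calibration(name): a dict with "K" (3x3 intrinsics, pixels), "camera_from_world" (4x4, takes a point from world to camera coordinates). Camera axes: x right, y down, z forward; pixel columns grow to the right and rows downward; lengths in m; the calibration is good to about 2 mm. A picture is of the moment at which its call begins. get_calibration takes no time and is no camera call.
- r.finish_job(): hands the job in, once; it reports no verdict.
The state is a dict: "time": time; "joints": joint angles; "dq": joint speeds; "tau": joint torques, N m; "ee_pos": TCP position; "orientation": TCP orientation; "wrist_force": force on the tool from outside, world axes, zero at the start; "torque": the same for the moment, N m; "width": opening from 0.0 (shut) to 1.0 (fully open).
Only numpy, scipy, OpenCV 4.12 (cv2) and the standard library are available. Lean on these libraries where they do the work, as an engineer would, in place of code of your own. Each camera call takes 0.05 s, during which the arm holds its last target.

## Task

Open the green child-safe case on the vanity: throw its three chrome levers fully over to the rear, which they allow only in one order that you must find by feel, without forcing a lever that is blocked. Then reach into the gap behind the drawer's front, press the orange safety catch down and pull the drawer well open, at least three quarters of its 80 mm. Leave all three levers thrown, the drawer open, and everything else on the counter where it is.

Things in the scene. Friction and masses are not known exactly. Their poses are not given: they have to be found in the camera images.
- case: Sage-green child-safe vanity case fixed to the counter, 200 mm deep (x), 280 wide (y), 90 tall. Origin: centre of its underside, on the counter; x points from the drawer side to the rear (away from the robot), y left, z up. Three chrome levers stand on its top at y = +0.075, 0, -0.075. The top plate begins at x = -0.05; ahead of it the drawer is open from above.
- case_top (a point): Centre of the case's top face (case x +0.025, 90 mm above the counter). Hidden under it is an interlock: one lever is free at the start, throwing it frees a second, throwing that frees the third, and that draws the drawer's bolt. Which lever comes when differs each time and cannot be seen: it must be felt.
- lever_left (a joint): The left (case +y) lever's angle, rad: 0 = as found, leaning towards the drawer side; grows to 0.9 (its stop) as the lever is swung over to the rear (case +x). It counts as thrown, and lets the next one go, from 0.75. Starts at 0 to 0.05. When free it needs about 2 to 3 N at its ball and stays where it is left; when blocked it stops hard at about 0.12 to 0.15.
- knob_left (a point): Centre of the 18 mm chrome ball at the end of the left (case +y) lever: 55 mm from the lever's hinge line, which runs along case y, 85 mm above the counter and 25 mm behind the case's centre (case x +0.025). The shaft below the ball is 8 mm thick. Ball 135 mm above the counter when at either end, 140 mm midway.
- lever_middle (a joint): The middle lever's angle, rad: 0 = as found, leaning towards the drawer side; grows to 0.9 (its stop) as the lever is swung over to the rear (case +x). It counts as thrown, and lets the next one go, from 0.75. Starts at 0 to 0.05. When free it needs about 2 to 3 N at its ball and stays where it is left; when blocked it stops hard at about 0.12 to 0.15.
- knob_middle (a point): Centre of the 18 mm chrome ball at the end of the middle lever: 55 mm from the lever's hinge line, which runs along case y, 85 mm above the counter and 25 mm behind the case's centre (case x +0.025). The shaft below the ball is 8 mm thick. Ball 135 mm above the counter when at either end, 140 mm midway.
- lever_right (a joint): The right (case -y) lever's angle, rad: 0 = as found, leaning towards the drawer side; grows to 0.9 (its stop) as the lever is swung over to the rear (case +x). It counts as thrown, and lets the next one go, from 0.75. Starts at 0 to 0.05. When free it needs about 2 to 3 N at its ball and stays where it is left; when blocked it stops hard at about 0.12 to 0.15.
- knob_right (a point): Centre of the 18 mm chrome ball at the end of the right (case -y) lever: 55 mm from the lever's hinge line, which runs along case y, 85 mm above the counter and 25 mm behind the case's centre (case x +0.025). The shaft below the ball is 8 mm thick. Ball 135 mm above the counter when at either end, 140 mm midway.
- drawer (a joint): How far the drawer is open, m: 0 shut, 0.08 fully out; it slides along case -x, towards the robot, with about 2 N of friction, and stays where it is left. Locked (about 3 mm of play) until all three levers are thrown and, besides, until the catch is pressed.
- drawer_top (a point): Middle of the top edge of the drawer's front panel, 82 mm above the counter; shut, it is at case x = -0.106. The panel is 12 mm thick (case x -0.112 to -0.100) and 270 mm wide. Behind it is an open gap 50 mm deep (case x -0.100 to -0.050, then the case's top plate), in which the catch lies; fingers may reach down into it and pull the panel by its rear face.
- catch (a joint): How far the hidden catch is pressed down, m: 0 up, 0.009 fully down; from about 0.006 the drawer is free of it. Springy: 2 N at first, 5 N fully down. It only has to be held down for the drawer's first 15 mm.
- catch_top (a point): Centre of the upper face of the catch's orange paddle, 36 mm (x) x 60 mm (y), in the gap behind the drawer's front panel, at case x = -0.076, y = 0, 60 mm above the counter (22 mm below the panel's top edge). It travels with the drawer.
- drum: Frosted cosmetic drum with a white screw lid, 72 mm across, 73 mm tall, standing left of the case. Origin: centre of its underside. Bystander.
- corked: Clear glass bottle with cork stopper, 56 mm across, 124 mm tall, standing right of the case. Origin: centre of its underside. Bystander.
- comb: White plastic comb, 160 x 32 x 4 mm, lying behind the case. Origin: under its middle, x along its length. Bystander.
- curler: Steel eyelash curler, about 105 x 65 x 9 mm, lying flat, left of the drawer's front. Origin: under its middle, x along its length. Bystander.
- tray: Coral lens tray, 130 x 90 x 14 mm, lying right of the drawer's front. Origin: centre of its underside. Bystander.
- lenscase: White and green lens case, 64 x 30 x 13 mm, in the coral tray. Origin: centre of its underside. Bystander.

How it is judged (in metres and radians):
On the way, in this order (a step that is already met when the one before it is completed fails the run):
1. all three levers are thrown to the rear (each beyond 0.75 rad) (value of joint each of lever_left, lever_middle, lever_right above 0.75 rad), for 0.2 s.
2. the drawer is pulled open by more than 55 mm (value of joint drawer above 0.055 m), for 0.2 s.
At the end, for the whole second after the job is handed in: All three levers stand beyond 0.75 rad, the drawer is open by more than 55 mm and at rest (all of step 1 and value of joint drawer above 0.055 m and velocity of joint drawer between -0.01 and 0.01 m/s); the robot touches nothing.
It fails at once if a lever is forced: pushed with more than 40 N (contact force between any of lever_left, lever_middle, lever_right and the arm above 40 N).
It fails at once if another thing on the counter is moved by more than 20 mm or the bottle or drum tipped (distance of any of drum, corked, comb, curler, tray, lenscase from where it was at the start of the episode above 0.02 m or angle between any of drum, corked's own z axis and vertical above 0.4 rad).
It also fails if it takes over 64 s, if anything falls off the work surface, if the arm or the gripper's body presses on something with over 40 N, if the wrist force passes 120 N, or if a joint passes its speed limit or range.

## Working session

There is one attempt and no reset: what is moved stays moved. The work goes in short steps, Python scripts to look and compute and a tool call to move; the robot and the scene stay as the last step left them, time stands still between calls to the robot, and variables do not carry over. Pictures are saved under pics/ and viewed, and the job is handed in when it is done.

Besides the shell and the picture viewer there is one more tool, called after ">>>" by a JSON object that holds its "method" and its "body", one argument or row to a line. carry_out: Moves the arm, as the interface text tells. Its arguments: {"type":"object","properties":{"series":{"type":"array"},"newtons":{"type":"number"}},"required":["series"]}

```bash
mkdir -p pics; ls; python3 - <<'E'
from plant import r, imaging
import cv2
s=r.sense()
for k,v in s.items(): print(k,v)
for n in ("scene","top"):
    im=imaging.read_camera(n); cv2.imwrite(f"pics/{n}0.png",im)
    c=imaging.get_calibration(n); print(n,c)
E
```

```text
pics
time 0.0
joints [-69.51148777  30.77638706  -0.25365845  88.16965095   0.14958065
  61.1508661   -4.07950794]
dq [ 0.04986786  0.07018474  0.0517773  -0.02290832  0.03462124  0.06593434
  0.09836819]
tau [ 5.31767746e-04 -5.70977676e+01  9.91100371e-01 -2.51595247e+01
 -5.62219683e-02  1.80933333e-02  1.65238280e-04]
ee_pos [0.26705007 0.5918841  0.20265891]
orientation [-1.79903747e+02  7.96861521e-03  1.55722316e+02]
wrist_force [ 0.37770492 -0.53896243  0.01313475]
torque [-0.00622026 -0.04647146  0.0044192 ]
width 0.9980766013078163
scene {'K': array([[512.21054136,   0.        , 284.82466768],
       [  0.        , 512.21054136, 200.10284033],
       [  0.        ,   0.        ,   1.        ]]), 'camera_from_world': array([[-0.67805545,  0.7350057 ,  0.00272615,  0.39126278],
       [ 0.60933958,  0.56419268, -0.55712826, -0.31723742],
       [-0.41103051, -0.3761027 , -0.83042198,  1.72951124],
       [ 0.        ,  0.        ,  0.        ,  1.        ]])}
top {'K': array([[504.38992446,   0.        , 279.20118179],
       [  0.        , 504.38992446, 212.85327222],
       [  0.        ,   0.        ,   1.        ]]), 'camera_from_world': array([[ 0.02509186, -0.99945445, -0.02147572,  0.0288753 ],
       [-0.99900798, -0.0242785 , -0.03733112,  0.58998   ],
       [ 0.03678935,  0.02239112, -0.99907216,  1.13239183],
       [ 0.        ,  0.        ,  0.        ,  1.        ]])}
```

View pics/scene0.png

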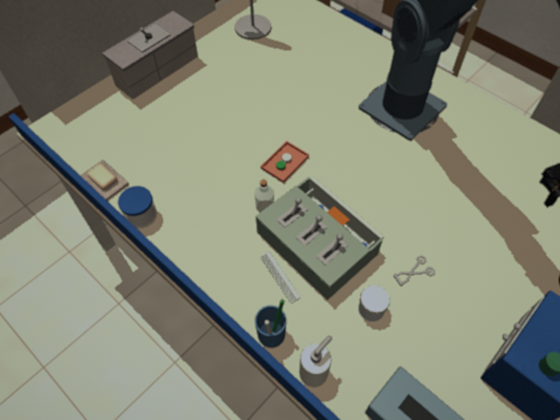

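View pics/top0.png

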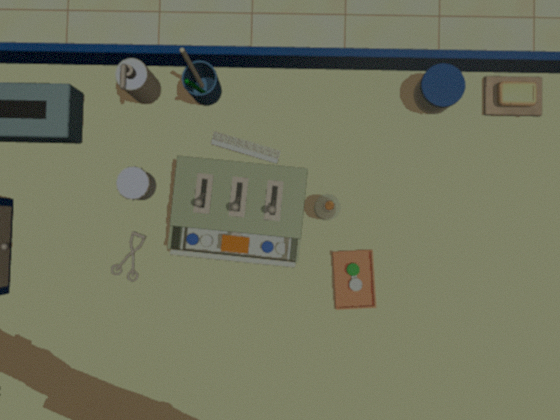

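The top view shows the case at about (240,210). The knobs are near (200,202), (235,207) and (270,210), the orange catch is at (235,243), and the drawer front runs along the lower edge. Next I'll zoom in and measure.

```bash
cat > h.py <<'E'
import numpy as np, cv2
from plant import r, imaging
def ray(n,u,v):
    c=imaging.get_calibration(n); T=c["camera_from_world"]; R,t=T[:3,:3],T[:3,3]
    d=R.T@np.linalg.inv(c["K"])@np.array([u,v,1.]); return -R.T@t,d
def onz(n,u,v,z):
    o,d=ray(n,u,v); return o+d*(z-o[2])/d[2]
def proj(n,p):
    c=imaging.get_calibration(n); T=c["camera_from_world"]; q=c["K"]@(T[:3,:3]@np.asarray(p)+T[:3,3]); return q[:2]/q[2]
def tri(pa,pb):
    (o1,d1),(o2,d2)=ray("scene",*pa),ray("top",*pb)
    A=np.stack([d1,-d2],1); s=np.linalg.lstsq(A,o2-o1,rcond=None)[0]
    a,b=o1+s[0]*d1,o2+s[1]*d2; return (a+b)/2,np.linalg.norm(a-b)
E
python3 - <<'E'
from h import *
t=cv2.imread("pics/top0.png"); s=cv2.imread("pics/scene0.png")
cv2.imwrite("pics/tz.png",cv2.resize(t[145:275,160:320],None,fx=5,fy=4.6,interpolation=cv2.INTER_CUBIC)[:, :800])
cv2.imwrite("pics/sz.png",cv2.resize(s[170:300,245:395],None,fx=5,fy=4.6,interpolation=cv2.INTER_CUBIC))
for n,im in(("top",t),("scene",s)):
    hsv=cv2.cvtColor(im,cv2.COLOR_BGR2HSV)
    m=cv2.inRange(hsv,(5,180,120),(18,255,255))
    for c in cv2.findContours(m,0,2)[0]:
        if cv2.contourArea(c)>40: print(n,"orange",cv2.minAreaRect(c),onz(n,*cv2.minAreaRect(c)[0],0.06))
# green plate
    print(n,hsv[170,185] if n=="top" else hsv[230,280])
E
```

```text
top orange ((234.53465270996094, 243.65345764160156), (25.47295379638672, 14.925558090209961), 5.710593223571777) [0.51807334 0.13759309 0.06      ]
top [ 40  58 115]
scene orange ((338.4706115722656, 215.61766052246094), (20.174531936645508, 7.917962074279785), 40.601295471191406) [0.51356441 0.14283497 0.06      ]
scene [ 44  40 142]
```

View pics/tz.png

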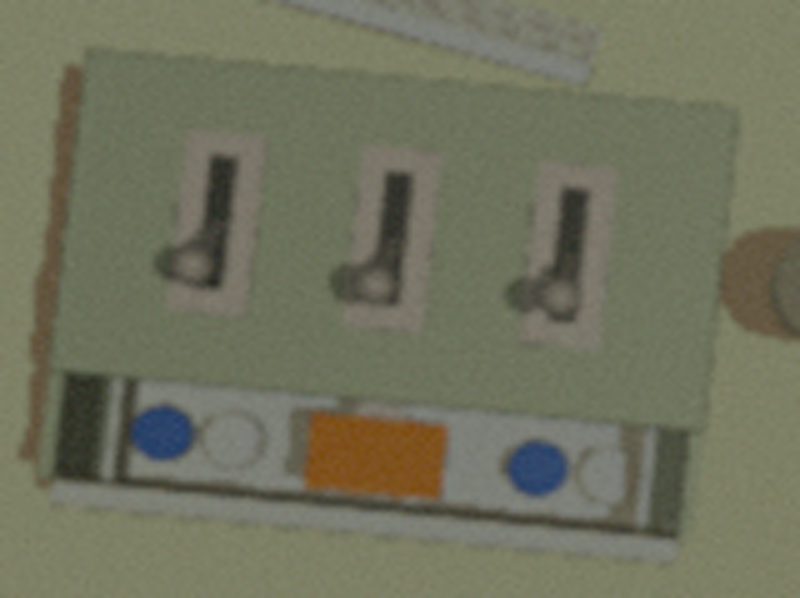

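View pics/sz.png

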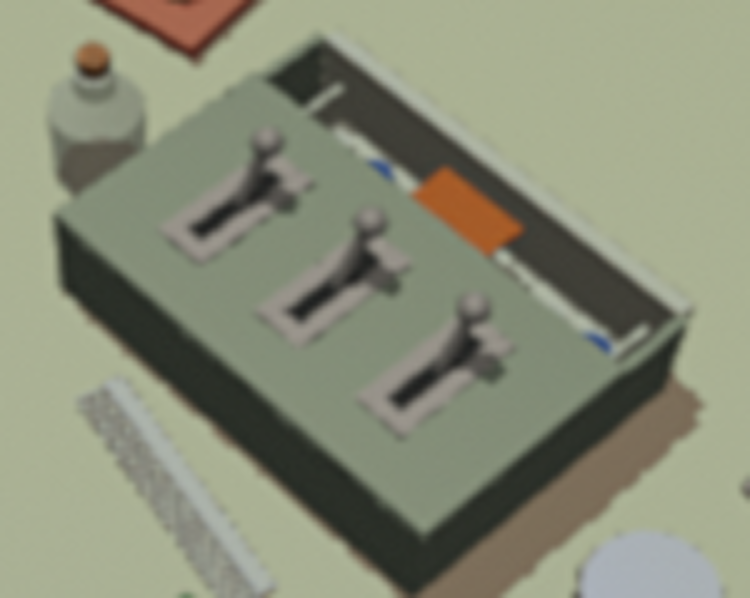

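The zoomed views show the plate corners and all three balls clearly, with every lever leaning toward the drawer. I'll compute the case pose from these points.

```bash
python3 - <<'E'
from h import *
T=lambda x,y:(160+x/5-.0,145+y/4.6)
S=lambda x,y:(245+x/5,170+y/4.6)
c=[onz("top",*T(*p),.09) for p in((85,48),(740,105),(703,430),(55,370))]
for p in c: print(p)
L=lambda a,b:np.linalg.norm(c[a]-c[b]); print("w",L(0,1),L(2,3),"d",L(1,2),L(0,3))
ct=sum(c)/4; y=c[0]-c[1]+c[3]-c[2]; yaw=np.arctan2(-y[0],y[1]); print("plate centre",ct,"yaw",np.degrees(yaw))
K={}
for n,a,b in(("L",(475,307),(193,262)),("M",(370,222),(375,284)),("R",(267,142),(558,297))):
    p,e=tri(S(*a),T(*b)); K[n]=p; print(n,p,e)
k=K["L"]-K["R"]; print(np.linalg.norm(k),np.degrees(np.arctan2(-k[0],k[1])))
ft=[onz("top",*T(*p),.082) for p in((50,493),(677,548))]; print("front top corners",ft,np.linalg.norm(ft[0]-ft[1]))
# scene check of plate corner
for p in((262,78),(55,218),(425,537),(675,325)): print(onz("scene",*S(*p),.09))
R=lambda a:np.array([[np.cos(a),-np.sin(a)],[np.sin(a),np.cos(a)]])
# top of plate front edge etc. expected orgin from: plate center(case .025), catch (-.076,0), knobs M(.025-.055*sin(.45))
for a in(yaw,):
    x=R(a)[:,0]
    print("origin est plate",ct[:2]-.025*x,"catch",np.array([.51807,.13759])+.076*x,"knob",K["M"][:2]-x*(.025-.024), )
E
```

```text
[0.70323406 0.26239359 0.09      ]
[ 0.68297888 -0.01686409  0.09      ]
[ 0.53331094 -0.0047334   0.09      ]
[0.55394466 0.27029016 0.09      ]
w 0.27999129307863946 0.27579649241501286 d 0.15015874330883774 0.14949810406768596
plate centre [0.61836713 0.12777157 0.09      ] yaw -4.219023470244246
L [0.6010715  0.20762239 0.13192553] 0.0055910006088329125
M [0.59370251 0.13267819 0.12983522] 0.004025697163550631
R [0.58983338 0.05777054 0.13068906] 0.00364054362821724
0.15027775081993744 -4.288860416483259
front top corners [array([0.49700532, 0.27244094, 0.082     ]), array([0.47868294, 0.00482245, 0.082     ])] 0.26824497133514763
[0.53475135 0.00848266 0.09      ]
[ 0.68484928 -0.00619703  0.09      ]
[0.70464442 0.2690541  0.09      ]
[0.51606561 0.28137596 0.09      ]
origin est plate [0.59343488 0.1296108 ] catch [0.59386405 0.13199873] knob [0.59270522 0.13275176]
```

Measurements agree within a few mm: case origin is about (0.5935, 0.132), yaw is about -4.3°, and the ball heights and spacing match the given sizes. I'll turn the tool to line up with the case, shut the fingers and head for the left lever.

>>> {"method": "carry_out", "body": {
  "series": [
    [0,0,-6.67,0,0,0,0],
    [0,0,-6.67,0,0,0,0],
    [0,0,-6.66,0,0,0,0],
    [0,0,0,-1.3,-1.4,0,0],
    [0,0,0,-2.5,-2.7,0,0],
    [0,0,0,-2.5,-2.7,0,0],
    [0,0,0,-2.5,-2.7,0,0],
    [0,0,0,-2.5,-2.7,0,0],
    [0,0,0,-2.5,-2.7,0,0],
    [0,0,0,-2.5,-2.7,0,0]
  ]
}}

```text
time: 0.93
ee_pos: [0.4174, 0.403, 0.2032]
orientation: [-180.0, -0.0, 175.7]
wrist_force: [0.9, -0.2, -0.3]
width: 0.268
```

>>> {"method": "carry_out", "body": {
  "series": [
    [0,0,0,-2.7,-2.9,0,0],
    [0,0,0,-2.7,-2.9,0,0],
    [0,0,0,-2.7,-2.9,0,0],
    [0,0,0,-2.7,-2.9,0,0],
    [0,0,0,-2.7,-2.9,0,0],
    [0,0,0,-2.0,-2.2,0,0],
    [0,0,0,-1.2,-1.4,0,0],
    [0,0,0,0,0,2,0],
    [0,0,0,0,0,0,0]
  ]
}}

```text
time: 1.68
ee_pos: [0.5686, 0.2094, 0.1805]
orientation: [-179.8, -0.2, 175.6]
wrist_force: [-1.7, 1.0, 0.0]
width: 0.004
```

```bash
python3 - <<'E'
from h import *
print(r.sense()["ee_pos"],r.sense()["wrist_force"])
t=imaging.read_camera("top"); s=imaging.read_camera("scene")
a=cv2.resize(t[145:275,160:320],(400,325),interpolation=cv2.INTER_CUBIC);b=cv2.resize(s[150:310,230:390],(400,400),interpolation=cv2.INTER_CUBIC)
o=np.zeros((400,800,3),np.uint8);o[:325,:400]=a;o[:,400:]=b;cv2.imwrite("pics/a1.png",o)
E
```

```text
[0.56857924 0.2093631  0.18048751] [-1.73663386  1.0202279   0.01774868]
```

View pics/a1.png

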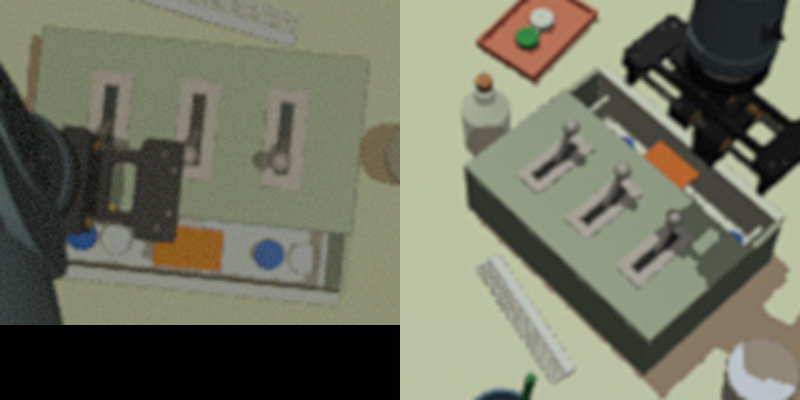

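The fingers hang just in front of the left ball and clear of its neighbours. I'll lower to ball height, then probe.

>>> {"method": "carry_out", "body": {
  "series": [
    [0,0,0,0,0,2,0],
    [0,0,0,0,0,2,0],
    [0,0,0,0,0,1.2,0],
    [0,0,0,0,0,0,0],
    [0,0,0,0,0,0,0]
  ]
}}

```text
time: 2.2
ee_pos: [0.5693, 0.2125, 0.1317]
orientation: [-180.0, -0.0, 175.8]
wrist_force: [0.5, -0.7, -0.0]
width: 0.002
```

>>> {"method": "carry_out", "body": {
  "series": [
    [0,0,0,-0.3,0,0,0],
    [0,0,0,-0.3,0,0,0],
    [0,0,0,-0.3,0,0,0],
    [0,0,0,0,0,0,0]
  ]
}}

```text
time: 2.53
ee_pos: [0.58, 0.2112, 0.1324]
orientation: [180.0, 0.1, 175.7]
wrist_force: [-0.1, -0.5, 0.5]
width: 0.001
```

>>> {"method": "carry_out", "body": {
  "series": [
    [0,0,0,-0.2,0,0.2,0],
    [0,0,0,-0.2,0,0,0],
    [0,0,0,0,0,0,0]
  ]
}}

```text
time: 2.78
ee_pos: [0.583, 0.2107, 0.1294]
orientation: [-180.0, 0.0, 175.7]
wrist_force: [0.2, -0.7, -0.4]
width: 0.007
```

>>> {"method": "carry_out", "body": {
  "series": [
    [0,0,0,-0.2,0,0,0],
    [0,0,0,-0.2,0,0,0],
    [0,0,0,0,0,0,0]
  ]
}}

```text
time: 3.03
ee_pos: [0.5871, 0.2105, 0.1296]
orientation: [180.0, 0.0, 175.7]
wrist_force: [0.2, 0.4, 0.8]
width: 0.001
```

>>> {"method": "carry_out", "body": {
  "series": [
    [0,0,0,-0.2,0,0,0],
    [0,0,0,-0.1,0,0,0],
    [0,0,0,0,0,0,0]
  ]
}}

```text
time: 3.28
ee_pos: [0.59, 0.2103, 0.1296]
orientation: [180.0, 0.0, 175.7]
wrist_force: [-0.2, 0.5, 0.1]
width: 0.009
```

>>> {"method": "carry_out", "body": {
  "series": [
    [0,0,0,-0.2,0,0,0],
    [0,0,0,-0.1,0,0,0],
    [0,0,0,0,0,0,0]
  ]
}}

```text
time: 3.53
ee_pos: [0.593, 0.2101, 0.1296]
orientation: [180.0, 0.0, 175.7]
wrist_force: [-0.6, 0.6, 0.6]
width: 0.005
```

>>> {"method": "carry_out", "body": {
  "series": [
    [0,0,0,-0.2,0,0,0],
    [0,0,0,-0.1,0,0,0],
    [0,0,0,0,0,0,0]
  ]
}}

```text
time: 3.78
ee_pos: [0.5959, 0.2098, 0.1295]
orientation: [-180.0, 0.0, 175.7]
wrist_force: [-1.2, -0.5, -0.8]
width: 0.005
```

```bash
python3 - <<'E'
from h import *
print(r.sense()["ee_pos"],r.sense()["wrist_force"])
t=imaging.read_camera("top"); s=imaging.read_camera("scene")
a=cv2.resize(t[145:275,160:320],(400,325),interpolation=cv2.INTER_CUBIC);b=cv2.resize(s[180:260,300:380],(400,400),interpolation=cv2.INTER_CUBIC)
o=np.zeros((400,800,3),np.uint8);o[:325,:400]=a;o[:,400:]=b;cv2.imwrite("pics/a2.png",o)
E
```

```text
[0.59593259 0.20984234 0.12951445] [-1.17010495 -0.51430794 -0.83164646]
```

View pics/a2.png

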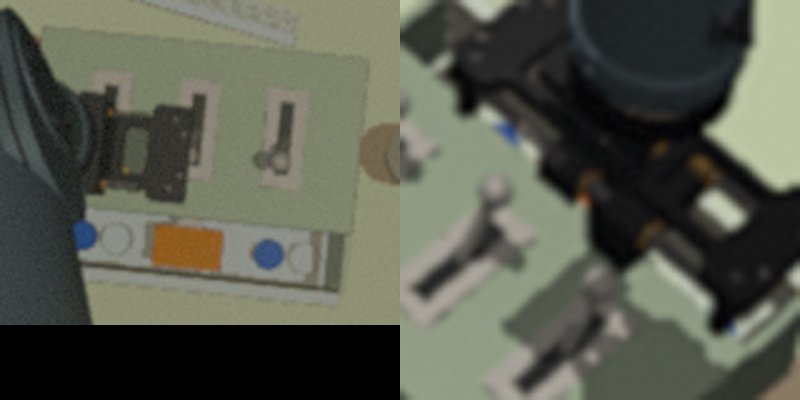

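The scene view shows the fingertip just at the left ball, about (600,275) in the crop. I'll continue the push.

>>> {"method": "carry_out", "body": {
  "series": [
    [0,0,0,-0.2,0,0,0],
    [0,0,0,-0.1,0,0,0],
    [0,0,0,0,0,0,0]
  ]
}}

```text
time: 4.13
ee_pos: [0.5989, 0.2096, 0.1295]
orientation: [180.0, 0.0, 175.7]
wrist_force: [-0.3, 0.9, -0.6]
width: 0.003
```

>>> {"method": "carry_out", "body": {
  "series": [
    [0,0,0,-0.2,0,0,0],
    [0,0,0,-0.1,0,0,0],
    [0,0,0,0,0,0,0]
  ]
}}

```text
time: 4.38
ee_pos: [0.602, 0.2094, 0.1295]
orientation: [-180.0, 0.0, 175.7]
wrist_force: [-0.3, 0.3, 0.3]
width: 0.006
```

>>> {"method": "carry_out", "body": {
  "series": [
    [0,0,0,-0.2,0,0,0],
    [0,0,0,0,0,0,0]
  ]
}}

```text
time: 4.55
ee_pos: [0.604, 0.2092, 0.1296]
orientation: [-180.0, 0.0, 175.7]
wrist_force: [-0.1, -0.4, -0.6]
width: 0.007
```

```bash
python3 - <<'E'
from h import *
s=imaging.read_camera("scene")
cv2.imwrite("pics/a3.png",cv2.resize(s[180:260,290:390],(750,600),interpolation=cv2.INTER_CUBIC))
e=r.sense()["ee_pos"]; print(e,proj("scene",e))
E
```

```text
[0.60382567 0.20925072 0.12952486] [338.60982794 238.30651648]
```

View pics/a3.png

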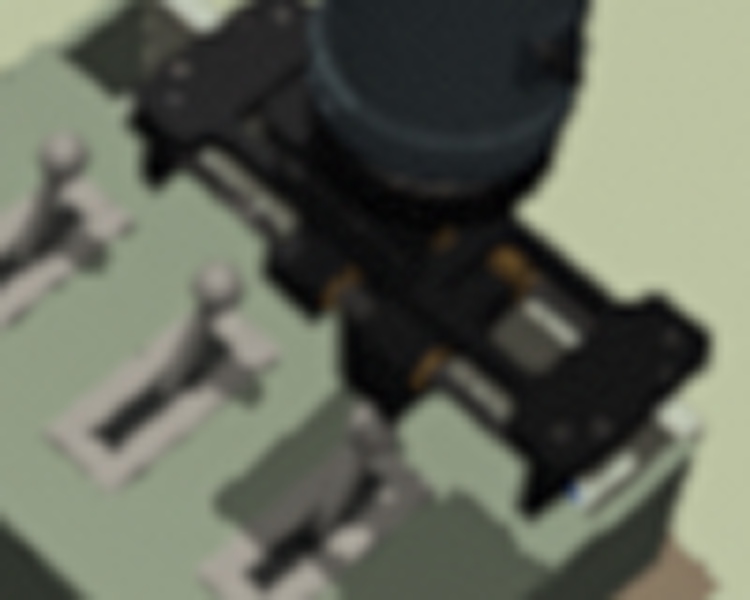

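```bash
python3 - <<'E'
from h import *
s=imaging.read_camera("scene"); t=imaging.read_camera("top")
g=lambda i:(255*(i/255.)**.45).astype(np.uint8)
e=r.sense()["ee_pos"]
o=np.hstack([cv2.resize(g(s[210:260,310:360]),(400,400),interpolation=cv2.INTER_CUBIC),cv2.resize(g(t[170:240,165:235]),(400,400),interpolation=cv2.INTER_CUBIC)])
for dz in(0,.03,.06):
    q=np.array(e)+[0,0,dz]
    u=(proj("scene",q)-[310,210])*8; v=(proj("top",q)-[165,170])*400/70; v[0]+=400
    for p in(u,v): cv2.drawMarker(o,tuple(int(x) for x in p),(0,0,255),0,10,1)
cv2.imwrite("pics/a4.png",o)
E
```

```text
(no output)
```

View pics/a4.png

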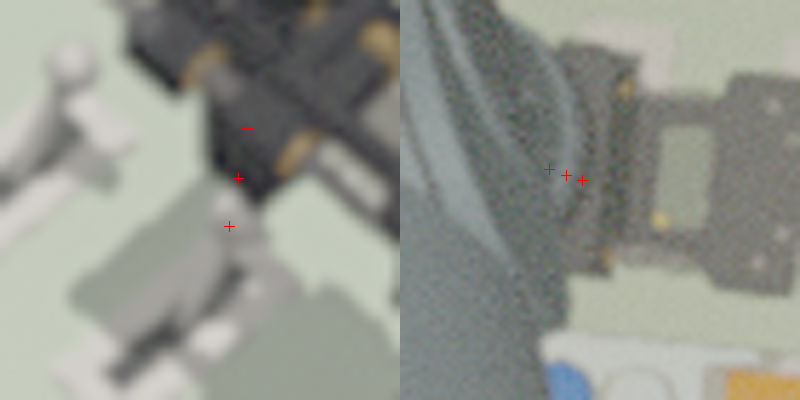

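```bash
python3 - <<'E'
from h import *
s=imaging.read_camera("scene"); s0=cv2.imread("pics/scene0.png")
g=lambda i:(255*(i/255.)**.45).astype(np.uint8)
o=np.hstack([cv2.resize(g(i[210:260,310:360]),(400,400),interpolation=cv2.INTER_NEAREST) for i in (s0,s)])
cv2.imwrite("pics/a5.png",o)
cv2.imwrite("pics/a6.png",cv2.resize(g(s0[150:240,500:560]),(400,600),interpolation=cv2.INTER_CUBIC))
E
```

```text
(no output)
```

View pics/a5.png

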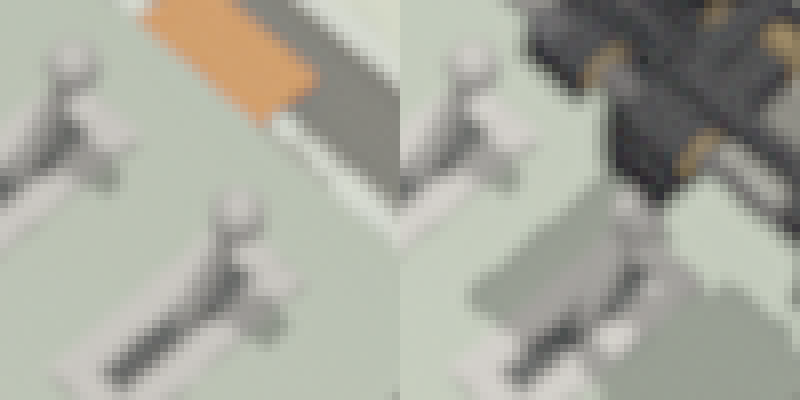

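View pics/a6.png

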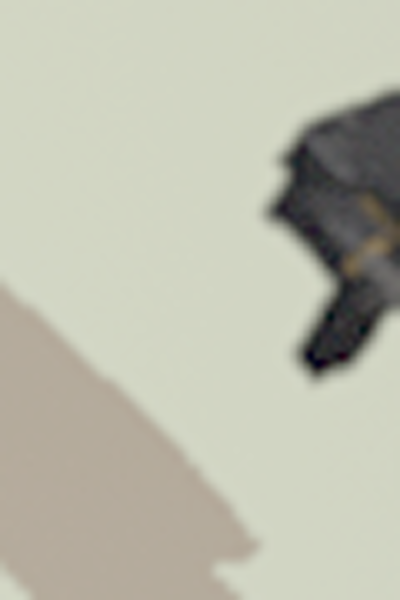

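```bash
python3 - <<'E'
from h import *
o=cv2.imread("pics/a1.png")[:,400:]
g=lambda i:(255*(i/255.)**.45).astype(np.uint8)
e=np.array([.5686,.2094,.1805])
o=cv2.resize(g(o[100:300,200:400]),(600,600),interpolation=cv2.INTER_CUBIC)
for dz in(0,.03,.06):
    u=(((proj("scene",e+[0,0,dz])-[230,150])*2.5)-[200,100])*3
    cv2.drawMarker(o,tuple(int(x) for x in u),(0,0,255),0,12,1)
cv2.imwrite("pics/a7.png",o)
c=imaging.get_calibration
for n in("scene","top"):
    T=c(n)["camera_from_world"]; print(n,-T[:3,:3].T@T[:3,3], np.abs(T[:3,:3]@T[:3,:3].T-np.eye(3)).max())
E
```

```text
scene [1.16948507 0.54187652 1.25841559] 4.440892098500626e-16
top [0.54701023 0.01782786 1.15398588] 2.220446049250313e-16
```

View pics/a7.png

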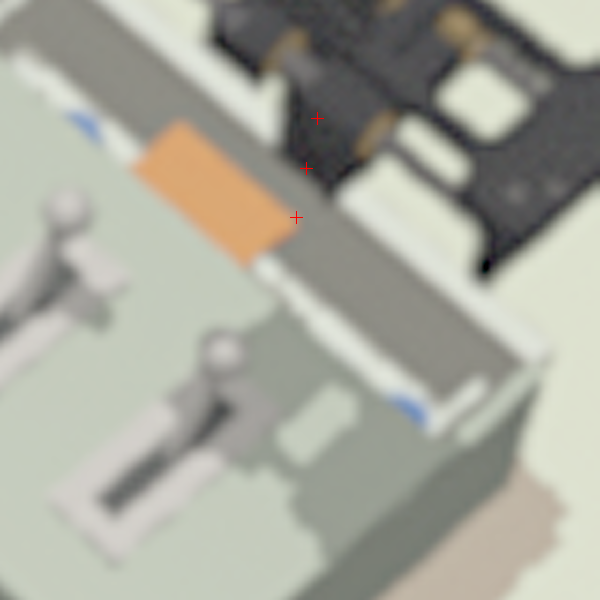

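The fingertip looks higher or further back in the image than the TCP reading says, and no contact was felt. It may have passed over the ball, so I'll retract, go lower and probe again.

>>> {"method": "carry_out", "body": {
  "series": [
    [0,0,0,1,0,0,0],
    [0,0,0,1.2,0,0,0],
    [0,0,0,0.8,0,0,0],
    [0,0,0,0,0,1,0],
    [0,0,0,0,0,0.6,0],
    [0,0,0,0,0,0,0]
  ]
}}

```text
time: 5.25
ee_pos: [0.573, 0.211, 0.1117]
orientation: [-179.9, -0.1, 175.7]
wrist_force: [0.3, 0.9, 0.3]
width: 0.007
```

>>> {"method": "carry_out", "body": {
  "series": [
    [0,0,0,0,0,0.3,0],
    [0,0,0,0,0,0.2,0],
    [0,0,0,0,0,0,0]
  ]
}}

```text
time: 5.5
ee_pos: [0.5738, 0.2113, 0.108]
orientation: [-180.0, -0.0, 175.7]
wrist_force: [-0.2, 0.1, -0.1]
width: 0.005
```

```bash
python3 - <<'E'
from h import *
s=imaging.read_camera("scene")
g=lambda i:(255*(i/255.)**.45).astype(np.uint8)
e=np.array(r.sense()["ee_pos"]); print(e,r.sense()["wrist_force"])
o=cv2.resize(g(s[180:260,300:380]),(600,600),interpolation=cv2.INTER_CUBIC)
for dz in(0,.03,.06):
    u=(proj("scene",e+[0,0,dz])-[300,180])*7.5
    cv2.drawMarker(o,tuple(int(x) for x in u),(0,0,255),0,12,1)
cv2.imwrite("pics/a8.png",o)
E
```

```text
[0.57388004 0.21139828 0.10827063] [-0.61484337  0.14172631 -0.48519297]
```

View pics/a8.png

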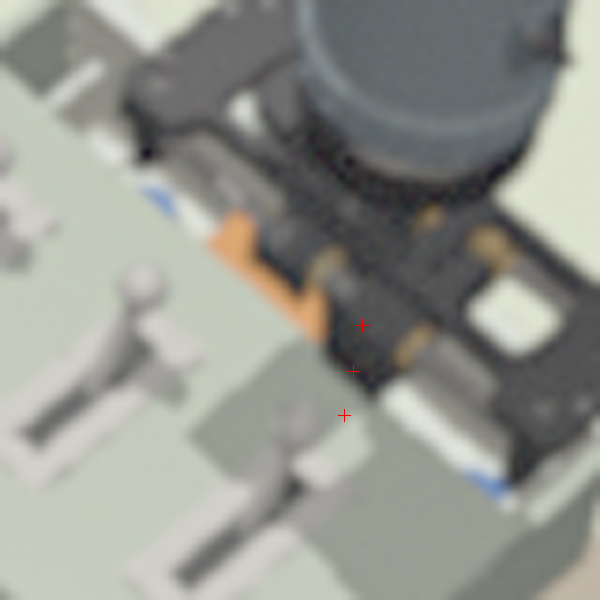

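>>> {"method": "carry_out", "body": {
  "series": [
    [0,0,0,-0.3,0,0,0],
    [0,0,0,-0.3,0,0,0],
    [0,0,0,-0.3,0,0,0],
    [0,0,0,0,0,0,0]
  ]
}}

```text
time: 5.88
ee_pos: [0.5837, 0.2107, 0.1088]
orientation: [180.0, 0.1, 175.7]
wrist_force: [-0.2, -0.7, 0.2]
width: 0.004
```

>>> {"method": "carry_out", "body": {
  "series": [
    [0,0,0,-0.2,0,0,0],
    [0,0,0,-0.2,0,0,0],
    [0,0,0,0,0,0,0]
  ]
}}

```text
time: 6.13
ee_pos: [0.5871, 0.2105, 0.1086]
orientation: [180.0, 0.0, 175.7]
wrist_force: [-0.5, 0.1, -0.2]
width: 0.006
```

>>> {"method": "carry_out", "body": {
  "series": [
    [0,0,0,-0.2,0,0,0],
    [0,0,0,-0.2,0,0,0],
    [0,0,0,0,0,0,0]
  ]
}}

```text
time: 6.38
ee_pos: [0.591, 0.2103, 0.1086]
orientation: [180.0, 0.0, 175.7]
wrist_force: [-0.7, 0.6, 0.5]
width: 0.003
```

>>> {"method": "carry_out", "body": {
  "series": [
    [0,0,0,-0.2,0,0,0],
    [0,0,0,-0.2,0,0,0],
    [0,0,0,0,0,0,0]
  ]
}}

```text
time: 6.63
ee_pos: [0.5943, 0.2102, 0.1091]
orientation: [180.0, -0.1, 175.7]
wrist_force: [-4.6, -0.6, 6.8]
width: 0.005
```

Contact came with an upward force, so the tip is riding on the upper part of the ball and really is higher than the TCP reading. I'll back off and go lower, watching for plate contact.

>>> {"method": "carry_out", "body": {
  "series": [
    [0,0,0,0.7,0,0,0],
    [0,0,0,0.7,0,0,0],
    [0,0,0,0,0,0.4,0],
    [0,0,0,0,0,0.4,0],
    [0,0,0,0,0,0,0]
  ]
}}

```text
time: 7.05
ee_pos: [0.5801, 0.2108, 0.0994]
orientation: [-180.0, -0.1, 175.7]
wrist_force: [-0.8, 0.4, -0.6]
width: 0.003
```

>>> {"method": "carry_out", "body": {
  "series": [
    [0,0,0,0,0,0.3,0],
    [0,0,0,0,0,0.2,0],
    [0,0,0,0,0,0,0]
  ]
}}

```text
time: 7.3
ee_pos: [0.5805, 0.2108, 0.0949]
orientation: [-180.0, -0.0, 175.7]
wrist_force: [-0.1, 0.0, -0.7]
width: 0.006
```

>>> {"method": "carry_out", "body": {
  "series": [
    [0,0,0,0,0,0.2,0],
    [0,0,0,0,0,0.2,0],
    [0,0,0,0,0,0,0]
  ]
}}

```text
time: 7.55
ee_pos: [0.5805, 0.2109, 0.0911]
orientation: [-180.0, -0.0, 175.7]
wrist_force: [-1.1, -0.1, -0.6]
width: 0.006
```

```bash
python3 - <<'E'
from h import *
s=imaging.read_camera("scene")
g=lambda i:(255*(i/255.)**.45).astype(np.uint8)
e=np.array(r.sense()["ee_pos"]); print(e,r.sense()["wrist_force"],r.sense()["joints"])
o=cv2.resize(g(s[180:260,300:380]),(600,600),interpolation=cv2.INTER_CUBIC)
for dz in(0,.03,.06):
    u=(proj("scene",e+[0,0,dz])-[300,180])*7.5
    cv2.drawMarker(o,tuple(int(x) for x in u),(0,0,255),0,12,1)
cv2.imwrite("pics/a9.png",o)
E
```

```text
[0.5805728  0.21095268 0.09129799] [ 0.39797588 -0.35227796 -0.37798452] [-25.31337808  35.27997094   1.63402963  98.05566908  -1.29579708
  46.70309263  62.62757845]
```

View pics/a9.png

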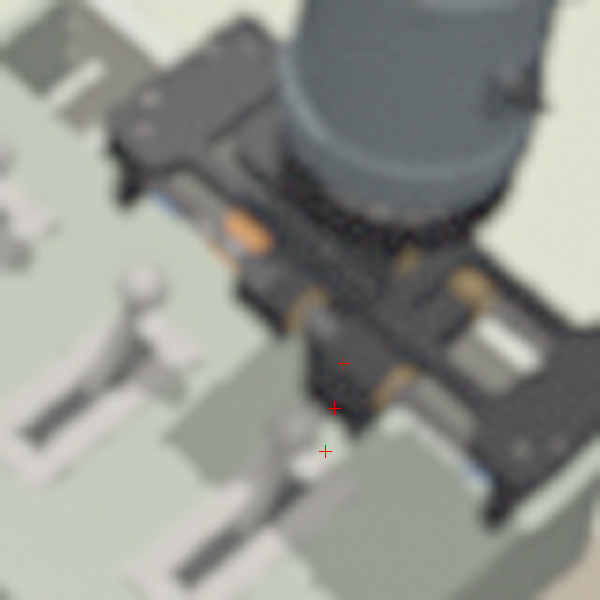

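>>> {"method": "carry_out", "body": {
  "series": [
    [0,0,0,-0.3,0,0,0],
    [0,0,0,-0.3,0,0,0],
    [0,0,0,0,0,0,0]
  ]
}}

```text
time: 7.85
ee_pos: [0.5873, 0.2106, 0.0916]
orientation: [180.0, 0.0, 175.7]
wrist_force: [-0.3, -0.2, 0.1]
width: 0.005
```

>>> {"method": "carry_out", "body": {
  "series": [
    [0,0,0,-0.2,0,0,0],
    [0,0,0,-0.1,0,0,0],
    [0,0,0,0,0,0,0]
  ]
}}

```text
time: 8.1
ee_pos: [0.5892, 0.2105, 0.0916]
orientation: [-180.0, -0.1, 175.7]
wrist_force: [-3.4, 0.3, 3.0]
width: 0.003
```

>>> {"method": "carry_out", "body": {
  "series": [
    [0,0,0,-0.2,0,0,0],
    [0,0,0,-0.1,0,0,0],
    [0,0,0,0,0,0,0]
  ]
}}

```text
time: 8.35
ee_pos: [0.5912, 0.2105, 0.0915]
orientation: [-180.0, -0.2, 175.7]
wrist_force: [-7.9, 0.3, 6.8]
width: 0.004
```

>>> {"method": "carry_out", "body": {
  "series": [
    [0,0,0,-0.2,0,0,0],
    [0,0,0,-0.1,0,0,0],
    [0,0,0,0,0,0,0]
  ]
}}

```text
time: 8.6
ee_pos: [0.5917, 0.2104, 0.0915]
orientation: [-179.9, -0.4, 175.8]
wrist_force: [-14.6, 0.1, 13.3]
width: 0.001
```

```bash
python3 - <<'E'
from h import *
s=imaging.read_camera("scene"); t=imaging.read_camera("top")
g=lambda i:(255*(i/255.)**.45).astype(np.uint8)
e=np.array(r.sense()["ee_pos"]); print(e,r.sense()["wrist_force"],r.sense()["torque"])
o=np.hstack([cv2.resize(g(s[180:260,300:380]),(600,600),interpolation=cv2.INTER_CUBIC),np.zeros((600,200,3),np.uint8)])
o[:200,600:]=cv2.resize(g(t[170:240,165:235]),(200,200))
cv2.imwrite("pics/a10.png",o)
E
```

```text
[0.59172655 0.21042799 0.0914691 ] [-14.33370671  -1.06096938  12.68539049] [-0.12774895  2.95524265 -0.07445124]
```

View pics/a10.png

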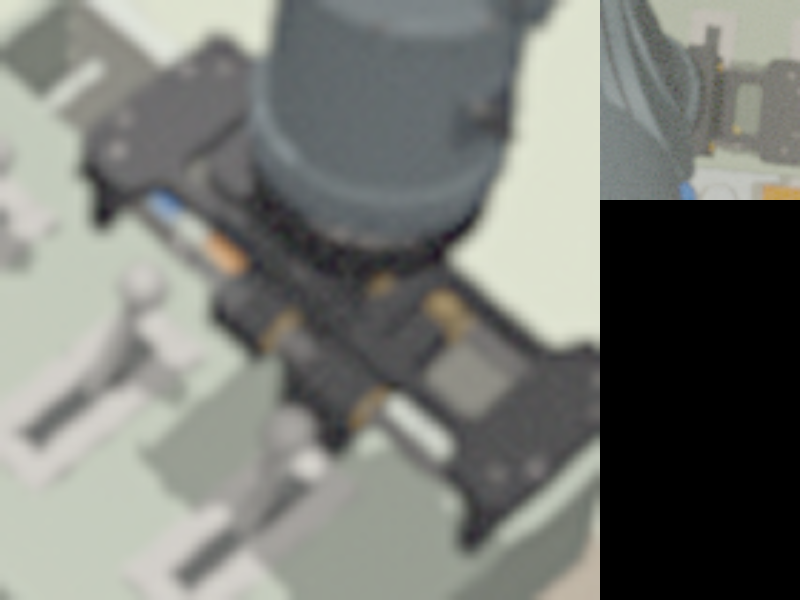

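The left lever yields about 4 mm, then force climbs to about 14 N with no further motion, so it's blocked. I'll back off and go to the middle lever.

>>> {"method": "carry_out", "body": {
  "series": [
    [0,0,0,1.0,0,0,0],
    [0,0,0,1.2,0,0,0],
    [0,0,0,0,-2.5,0,0],
    [0,0,0,0,-2.5,0,0],
    [0,0,0,0,-2.5,0,0],
    [0,0,0,0,0,0,0],
    [0,0,0,-0.3,0,0,0],
    [0,0,0,-0.3,0,0,0],
    [0,0,0,0,0,0,0]
  ]
}}

```text
time: 9.45
ee_pos: [0.5754, 0.1377, 0.0917]
orientation: [179.9, 0.1, 175.8]
wrist_force: [-0.2, -0.7, -0.4]
width: 0.004
```

>>> {"method": "carry_out", "body": {
  "series": [
    [0,0,0,-0.3,0,0,0],
    [0,0,0,-0.2,0,0,0],
    [0,0,0,0,0,0,0]
  ]
}}

```text
time: 9.7
ee_pos: [0.5789, 0.1369, 0.0914]
orientation: [180.0, -0.1, 175.8]
wrist_force: [-1.4, 0.9, 0.7]
width: 0.001
```

>>> {"method": "carry_out", "body": {
  "series": [
    [0,0,0,-0.2,0,0,0],
    [0,0,0,-0.1,0,0,0],
    [0,0,0,0,0,0,0]
  ]
}}

```text
time: 9.95
ee_pos: [0.5818, 0.136, 0.0915]
orientation: [180.0, -0.0, 175.7]
wrist_force: [-4.2, 1.0, 3.4]
width: 0.002
```

>>> {"method": "carry_out", "body": {
  "series": [
    [0,0,0,-0.2,0,0,0],
    [0,0,0,-0.1,0,0,0],
    [0,0,0,0,0,0,0]
  ]
}}

```text
time: 10.2
ee_pos: [0.5851, 0.1355, 0.0916]
orientation: [-180.0, -0.0, 175.7]
wrist_force: [-4.4, 0.5, 3.8]
width: 0.003
```

>>> {"method": "carry_out", "body": {
  "series": [
    [0,0,0,-0.2,0,0,0],
    [0,0,0,-0.1,0,0,0],
    [0,0,0,0,0,0,0]
  ]
}}

```text
time: 10.45
ee_pos: [0.5858, 0.1354, 0.0913]
orientation: [-180.0, -0.3, 175.7]
wrist_force: [-11.0, 1.3, 9.6]
width: 0.006
```

>>> {"method": "carry_out", "body": {
  "series": [
    [0,0,0,-0.2,0,0,0],
    [0,0,0,-0.1,0,0,0],
    [0,0,0,0,0,0,0]
  ]
}}

```text
time: 10.7
ee_pos: [0.5864, 0.1354, 0.0913]
orientation: [-179.9, -0.5, 175.8]
wrist_force: [-17.5, 1.1, 15.8]
width: 0.006
```

>>> {"method": "carry_out", "body": {
  "series": [
    [0,0,0,-0.2,0,0,0],
    [0,0,0,-0.1,0,0,0],
    [0,0,0,0,0,0,0]
  ]
}}

```text
time: 10.95
ee_pos: [0.5869, 0.1354, 0.0911]
orientation: [-179.9, -0.8, 175.8]
wrist_force: [-24.6, 0.1, 22.3]
width: 0.011
```

The middle lever is blocked too: it stopped at about 5 mm with force climbing. Backing off to the right lever.

>>> {"method": "carry_out", "body": {
  "series": [
    [0,0,0,1.2,0,0,0],
    [0,0,0,1.4,0,0,0],
    [0,0,0,0,-2.5,0,0],
    [0,0,0,0,-2.5,0,0],
    [0,0,0,0,-2.5,0,0],
    [0,0,0,0,0,0,0],
    [0,0,0,-0.4,0,0,0],
    [0,0,0,-0.4,0,0,0],
    [0,0,0,0,0,0,0]
  ]
}}

```text
time: 11.7
ee_pos: [0.5723, 0.0626, 0.0917]
orientation: [179.9, 0.1, 175.8]
wrist_force: [-0.4, 0.3, -0.0]
width: 0.006
```

>>> {"method": "carry_out", "body": {
  "series": [
    [0,0,0,-0.3,0,0,0],
    [0,0,0,-0.2,0,0,0],
    [0,0,0,0,0,0,0]
  ]
}}

```text
time: 11.95
ee_pos: [0.5753, 0.0618, 0.0913]
orientation: [180.0, -0.1, 175.8]
wrist_force: [-1.3, 0.2, 0.4]
width: 0.009
```

>>> {"method": "carry_out", "body": {
  "series": [
    [0,0,0,-0.2,0,0,0],
    [0,0,0,-0.2,0,0,0],
    [0,0,0,0,0,0,0]
  ]
}}

```text
time: 12.2
ee_pos: [0.5795, 0.0609, 0.0916]
orientation: [180.0, -0.0, 175.7]
wrist_force: [-3.0, 0.8, 1.8]
width: 0.005
```

>>> {"method": "carry_out", "body": {
  "series": [
    [0,0,0,-0.2,0,-0.1,0],
    [0,0,0,-0.2,0,0,0],
    [0,0,0,0,0,0,0]
  ]
}}

```text
time: 12.45
ee_pos: [0.5841, 0.0603, 0.0927]
orientation: [180.0, 0.1, 175.7]
wrist_force: [-2.2, 1.3, 1.3]
width: 0.008
```

>>> {"method": "carry_out", "body": {
  "series": [
    [0,0,0,-0.2,0,-0.1,0],
    [0,0,0,-0.1,0,0,0],
    [0,0,0,0,0,0,0]
  ]
}}

```text
time: 12.7
ee_pos: [0.587, 0.0601, 0.0936]
orientation: [180.0, 0.0, 175.7]
wrist_force: [-1.1, 0.8, 1.8]
width: 0.003
```

The right lever moves freely past 11 mm at 2–3 N. I'll continue throwing it.

>>> {"method": "carry_out", "body": {
  "series": [
    [0,0,0,-0.3,0,-0.1,0],
    [0,0,0,-0.3,0,0,0],
    [0,0,0,-0.3,0,0,0],
    [0,0,0,0,0,0,0]
  ]
}}

```text
time: 13.03
ee_pos: [0.5965, 0.0593, 0.0947]
orientation: [-180.0, 0.1, 175.7]
wrist_force: [-0.6, 0.6, 0.1]
width: 0.006
```

>>> {"method": "carry_out", "body": {
  "series": [
    [0,0,0,-0.3,0,0,0],
    [0,0,0,-0.3,0,0,0],
    [0,0,0,-0.3,0,0,0],
    [0,0,0,0,0,0,0]
  ]
}}

```text
time: 13.37
ee_pos: [0.6049, 0.0587, 0.0945]
orientation: [-180.0, 0.0, 175.7]
wrist_force: [-2.2, -0.3, 0.9]
width: 0.007
```

>>> {"method": "carry_out", "body": {
  "series": [
    [0,0,0,-0.3,0,0,0],
    [0,0,0,-0.3,0,0,0],
    [0,0,0,0,0,0,0]
  ]
}}

```text
time: 13.62
ee_pos: [0.6108, 0.0583, 0.0943]
orientation: [-180.0, 0.0, 175.7]
wrist_force: [-2.3, -0.6, 0.0]
width: 0.005
```

>>> {"method": "carry_out", "body": {
  "series": [
    [0,0,0,-0.3,0,0.1,0],
    [0,0,0,-0.2,0,0,0],
    [0,0,0,0,0,0,0]
  ]
}}

```text
time: 13.87
ee_pos: [0.6156, 0.058, 0.0933]
orientation: [-180.0, -0.0, 175.7]
wrist_force: [-2.4, -0.4, -0.5]
width: 0.006
```

>>> {"method": "carry_out", "body": {
  "series": [
    [0,0,0,-0.2,0,0.1,0],
    [0,0,0,-0.2,0,0,0],
    [0,0,0,0,0,0,0]
  ]
}}

```text
time: 14.12
ee_pos: [0.6194, 0.0577, 0.0922]
orientation: [-180.0, -0.0, 175.7]
wrist_force: [-3.4, -0.2, -0.8]
width: 0.008
```

```bash
python3 - <<'E'
from h import *
s=imaging.read_camera("scene"); print(r.sense()["ee_pos"],r.sense()["wrist_force"])
g=lambda i:(255*(i/255.)**.6).astype(np.uint8)
cv2.imwrite("pics/b1.png",cv2.resize(g(s[170:290,250:390]),(700,600),interpolation=cv2.INTER_CUBIC))
E
```

```text
[0.61935922 0.0577199  0.09223257] [-2.3998065  -0.69362357 -0.73362607]
```

View pics/b1.png

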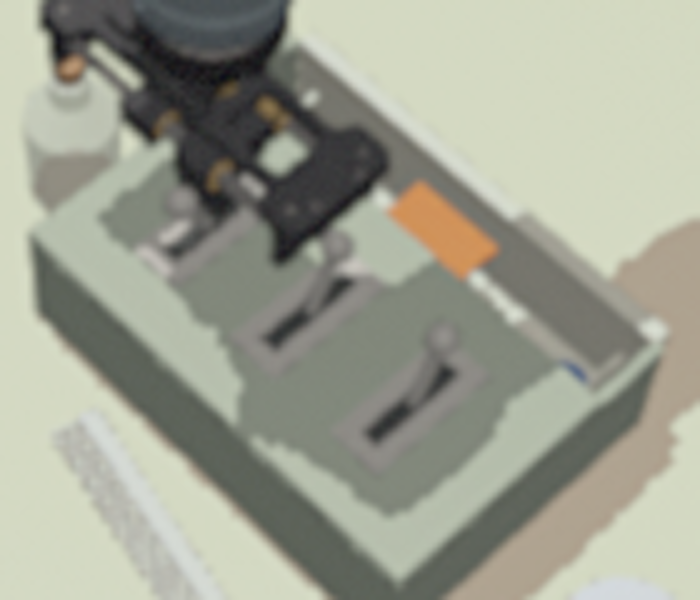

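The right ball is now at (185,200) in the crop, nearly over to the rear. The gripper body passes above the 124 mm bottle. Pushing on to the stop.

>>> {"method": "carry_out", "body": {
  "series": [
    [0,0,0,-0.2,0,0.1,0],
    [0,0,0,-0.1,0,0,0],
    [0,0,0,0,0,0,0]
  ]
}}

```text
time: 14.42
ee_pos: [0.6206, 0.0576, 0.0914]
orientation: [-180.0, -0.2, 175.7]
wrist_force: [-8.5, 0.8, 5.5]
width: 0.007
```

>>> {"method": "carry_out", "body": {
  "series": [
    [0,0,0,-0.2,0,0,0],
    [0,0,0,0,0,0,0]
  ]
}}

```text
time: 14.58
ee_pos: [0.6207, 0.0576, 0.0913]
orientation: [-180.0, -0.4, 175.7]
wrist_force: [-14.1, 0.4, 9.7]
width: 0.004
```

The right lever is at its stop (x = 0.6207, hard at 14 N). Now back to the middle lever.

>>> {"method": "carry_out", "body": {
  "series": [
    [0,0,0,1.8,0,0,0],
    [0,0,0,2.0,0,0,0],
    [0,0,0,1.8,0,0,0],
    [0,0,0,0,2.5,0,0],
    [0,0,0,0,2.5,0,0],
    [0,0,0,0,2.3,0,0],
    [0,0,0,0,0,0,0],
    [0,0,0,-0.3,0,0,0],
    [0,0,0,-0.3,0,0,0],
    [0,0,0,0,0,0,0]
  ]
}}

```text
time: 15.42
ee_pos: [0.5814, 0.1321, 0.0918]
orientation: [-180.0, 0.1, 175.6]
wrist_force: [0.6, 0.4, 0.3]
width: 0.004
```

>>> {"method": "carry_out", "body": {
  "series": [
    [0,0,0,-0.3,0,0,0],
    [0,0,0,-0.2,0,0,0],
    [0,0,0,0,0,0,0]
  ]
}}

```text
time: 15.67
ee_pos: [0.5847, 0.1325, 0.0913]
orientation: [-180.0, -0.1, 175.6]
wrist_force: [-0.5, -0.3, 1.1]
width: 0.004
```

>>> {"method": "carry_out", "body": {
  "series": [
    [0,0,0,-0.2,0,-0.1,0],
    [0,0,0,-0.1,0,0,0],
    [0,0,0,0,0,0,0]
  ]
}}

```text
time: 15.92
ee_pos: [0.5853, 0.1324, 0.0916]
orientation: [-179.9, -0.3, 175.7]
wrist_force: [-6.9, -1.9, 1.4]
width: 0.003
```

>>> {"method": "carry_out", "body": {
  "series": [
    [0,0,0,-0.2,0,0,0],
    [0,0,0,0,0,0,0]
  ]
}}

```text
time: 16.08
ee_pos: [0.5858, 0.1324, 0.0916]
orientation: [-179.9, -0.5, 175.7]
wrist_force: [-12.4, -1.2, 6.9]
width: 0.006
```

The middle lever is still blocked at the same place, so the left must be second.

>>> {"method": "carry_out", "body": {
  "series": [
    [0,0,0,1.0,0,0.1,0],
    [0,0,0,1.2,0,0,0],
    [0,0,0,0,2.5,0,0],
    [0,0,0,0,2.6,0,0],
    [0,0,0,0,2.5,0,0],
    [0,0,0,0,0,0,0],
    [0,0,0,-0.5,0,0,0],
    [0,0,0,-0.5,0,0,0],
    [0,0,0,0,0,0,0]
  ]
}}

```text
time: 16.83
ee_pos: [0.5855, 0.2078, 0.0917]
orientation: [-180.0, 0.1, 175.6]
wrist_force: [0.3, -0.1, 0.2]
width: 0.007
```

>>> {"method": "carry_out", "body": {
  "series": [
    [0,0,0,-0.3,0,0,0],
    [0,0,0,-0.2,0,0,0],
    [0,0,0,0,0,0,0]
  ]
}}

```text
time: 17.08
ee_pos: [0.5893, 0.2085, 0.0916]
orientation: [-180.0, 0.0, 175.6]
wrist_force: [-0.6, 0.3, -0.0]
width: 0.007
```

>>> {"method": "carry_out", "body": {
  "series": [
    [0,0,0,-0.2,0,-0.1,0],
    [0,0,0,0,0,0,0]
  ]
}}

```text
time: 17.25
ee_pos: [0.5906, 0.209, 0.0926]
orientation: [-180.0, -0.0, 175.7]
wrist_force: [-0.0, -0.7, 0.9]
width: 0.009
```

>>> {"method": "carry_out", "body": {
  "series": [
    [0,0,0,-0.2,0,-0.1,0],
    [0,0,0,-0.2,0,0,0],
    [0,0,0,0,0,0,0]
  ]
}}

```text
time: 17.5
ee_pos: [0.5945, 0.209, 0.0936]
orientation: [-180.0, -0.0, 175.7]
wrist_force: [-2.9, -0.3, 1.0]
width: 0.007
```

>>> {"method": "carry_out", "body": {
  "series": [
    [0,0,0,-0.2,0,-0.1,0],
    [0,0,0,0,0,0,0]
  ]
}}

```text
time: 17.67
ee_pos: [0.5969, 0.2088, 0.0947]
orientation: [-180.0, 0.0, 175.7]
wrist_force: [-1.0, -1.0, 0.3]
width: 0.006
```

The left lever goes past its earlier stop with low force, so it's free. Throwing it.

>>> {"method": "carry_out", "body": {
  "series": [
    [0,0,0,-0.3,0,0,0],
    [0,0,0,-0.3,0,0,0],
    [0,0,0,-0.3,0,0,0],
    [0,0,0,0,0,0,0]
  ]
}}

```text
time: 18.0
ee_pos: [0.6066, 0.2084, 0.0947]
orientation: [180.0, 0.1, 175.7]
wrist_force: [-0.8, 0.8, 0.1]
width: 0.004
```

>>> {"method": "carry_out", "body": {
  "series": [
    [0,0,0,-0.3,0,0,0],
    [0,0,0,-0.3,0,0,0],
    [0,0,0,-0.3,0,0,0],
    [0,0,0,0,0,0,0]
  ]
}}

```text
time: 18.33
ee_pos: [0.615, 0.2075, 0.0945]
orientation: [180.0, 0.0, 175.7]
wrist_force: [-1.8, 1.7, 1.7]
width: 0.007
```

>>> {"method": "carry_out", "body": {
  "series": [
    [0,0,0,-0.3,0,0,0],
    [0,0,0,-0.3,0,0.1,0],
    [0,0,0,-0.3,0,0,0],
    [0,0,0,0,0,0,0]
  ]
}}

```text
time: 18.67
ee_pos: [0.6241, 0.2068, 0.0933]
orientation: [180.0, 0.0, 175.7]
wrist_force: [-1.4, 0.9, 0.0]
width: 0.007
```

>>> {"method": "carry_out", "body": {
  "series": [
    [0,0,0,-0.2,0,0.1,0],
    [0,0,0,-0.2,0,0,0],
    [0,0,0,-0.2,0,0.1,0],
    [0,0,0,0,0,0,0]
  ]
}}

```text
time: 19.0
ee_pos: [0.6299, 0.2063, 0.0914]
orientation: [180.0, 0.0, 175.7]
wrist_force: [-2.0, 1.1, 0.1]
width: 0.005
```

>>> {"method": "carry_out", "body": {
  "series": [
    [0,0,0,-0.2,0,0,0],
    [0,0,0,-0.1,0,0,0],
    [0,0,0,0,0,0,0]
  ]
}}

```text
time: 19.25
ee_pos: [0.6318, 0.2061, 0.091]
orientation: [-180.0, -0.1, 175.7]
wrist_force: [-3.7, 1.1, -0.5]
width: 0.004
```

>>> {"method": "carry_out", "body": {
  "series": [
    [0,0,0,-0.2,0,0,0],
    [0,0,0,-0.1,0,0,0],
    [0,0,0,0,0,0,0]
  ]
}}

```text
time: 19.5
ee_pos: [0.632, 0.2061, 0.0908]
orientation: [-179.9, -0.4, 175.8]
wrist_force: [-12.3, -0.4, 4.5]
width: 0.003
```

The left lever is at its stop. Now the middle.

>>> {"method": "carry_out", "body": {
  "series": [
    [0,0,0,2.0,0,0,0],
    [0,0,0,2.0,0,0,0],
    [0,0,0,2.0,0,0,0],
    [0,0,0,0,-2.5,0,0],
    [0,0,0,0,-2.5,0,0],
    [0,0,0,0,-2.4,0,0],
    [0,0,0,0,0,0,0],
    [0,0,0,-0.5,0,0,0],
    [0,0,0,-0.5,0,0,0],
    [0,0,0,0,0,0,0]
  ]
}}

```text
time: 20.33
ee_pos: [0.5821, 0.1373, 0.0919]
orientation: [179.9, 0.1, 175.8]
wrist_force: [0.5, 0.4, 0.8]
width: 0.007
```

>>> {"method": "carry_out", "body": {
  "series": [
    [0,0,0,-0.3,0,0,0],
    [0,0,0,-0.2,0,-0.1,0],
    [0,0,0,0,0,0,0]
  ]
}}

```text
time: 20.58
ee_pos: [0.5852, 0.1362, 0.0924]
orientation: [180.0, -0.0, 175.8]
wrist_force: [-0.4, 0.7, 0.9]
width: 0.008
```

>>> {"method": "carry_out", "body": {
  "series": [
    [0,0,0,-0.2,0,-0.1,0],
    [0,0,0,-0.1,0,0,0],
    [0,0,0,0,0,0,0]
  ]
}}

```text
time: 20.83
ee_pos: [0.5878, 0.1357, 0.0936]
orientation: [180.0, -0.0, 175.7]
wrist_force: [-2.0, 2.0, 0.1]
width: 0.006
```

>>> {"method": "carry_out", "body": {
  "series": [
    [0,0,0,-0.2,0,-0.1,0],
    [0,0,0,-0.2,0,0,0],
    [0,0,0,0,0,0,0]
  ]
}}

```text
time: 21.08
ee_pos: [0.5925, 0.1351, 0.0948]
orientation: [180.0, 0.0, 175.7]
wrist_force: [-2.0, 1.9, 2.5]
width: 0.006
```

>>> {"method": "carry_out", "body": {
  "series": [
    [0,0,0,-0.3,0,0,0],
    [0,0,0,-0.2,0,0,0],
    [0,0,0,0,0,0,0]
  ]
}}

```text
time: 21.33
ee_pos: [0.5978, 0.1343, 0.0946]
orientation: [-180.0, 0.0, 175.7]
wrist_force: [-1.4, 0.7, 1.0]
width: 0.001
```

Middle is free. Its stop should be near x = 0.626.

>>> {"method": "carry_out", "body": {
  "series": [
    [0,0,0,-0.3,0,0,0],
    [0,0,0,-0.3,0,0,0],
    [0,0,0,-0.3,0,0,0],
    [0,0,0,0,0,0,0]
  ]
}}

```text
time: 21.67
ee_pos: [0.6067, 0.1337, 0.0946]
orientation: [-180.0, 0.0, 175.7]
wrist_force: [-1.9, -0.2, 1.4]
width: 0.004
```

>>> {"method": "carry_out", "body": {
  "series": [
    [0,0,0,-0.3,0,0.1,0],
    [0,0,0,-0.3,0,0,0],
    [0,0,0,-0.3,0,0,0],
    [0,0,0,0,0,0,0]
  ]
}}

```text
time: 22.0
ee_pos: [0.6154, 0.1332, 0.0933]
orientation: [-180.0, 0.0, 175.7]
wrist_force: [-2.4, 0.6, 1.5]
width: 0.01
```

>>> {"method": "carry_out", "body": {
  "series": [
    [0,0,0,-0.3,0,0.1,0],
    [0,0,0,-0.2,0,0.1,0],
    [0,0,0,0,0,0,0]
  ]
}}

```text
time: 22.25
ee_pos: [0.6206, 0.1328, 0.0915]
orientation: [180.0, 0.0, 175.7]
wrist_force: [-1.3, -0.3, 1.4]
width: 0.006
```

>>> {"method": "carry_out", "body": {
  "series": [
    [0,0,0,-0.2,0,0,0],
    [0,0,0,-0.2,0,0,0],
    [0,0,0,0,0,0,0]
  ]
}}

```text
time: 22.5
ee_pos: [0.6236, 0.1326, 0.091]
orientation: [-180.0, -0.1, 175.7]
wrist_force: [-3.1, 0.3, -0.4]
width: 0.002
```

>>> {"method": "carry_out", "body": {
  "series": [
    [0,0,0,-0.2,0,0,0],
    [0,0,0,-0.2,0,0,0],
    [0,0,0,0,0,0,0]
  ]
}}

```text
time: 22.75
ee_pos: [0.6262, 0.1323, 0.0905]
orientation: [-180.0, -0.2, 175.7]
wrist_force: [-5.6, 0.6, -2.6]
width: 0.001
```

>>> {"method": "carry_out", "body": {
  "series": [
    [0,0,0,-0.2,0,0,0],
    [0,0,0,0,0,0,0]
  ]
}}

```text
time: 22.92
ee_pos: [0.6263, 0.1323, 0.0903]
orientation: [-179.9, -0.4, 175.7]
wrist_force: [-12.7, 0.7, 1.9]
width: 0.005
```

>>> {"method": "carry_out", "body": {
  "series": [
    [0,0,0,1.2,0,0,0],
    [0,0,0,2.0,0,0,0],
    [0,0,0,1.8,0,0,0],
    [0,0,0,2.0,0,-1.0,0],
    [0,0,0,2.5,0,-1.0,0],
    [0,0,0,1.0,0,0,0],
    [0,0,0,0,0,0,0]
  ]
}}

```text
time: 23.5
ee_pos: [0.525, 0.1405, 0.1123]
orientation: [179.9, 0.1, 175.8]
wrist_force: [0.0, -0.0, -0.5]
width: 0.002
```

```bash
python3 - <<'E'
from h import *
s=imaging.read_camera("scene"); t=imaging.read_camera("top"); print(r.sense()["ee_pos"],r.sense()["wrist_force"])
g=lambda i:(255*(i/255.)**.6).astype(np.uint8)
cv2.imwrite("pics/c1.png",np.hstack([cv2.resize(g(s[170:290,250:390]),(467,400),interpolation=cv2.INTER_CUBIC),cv2.resize(g(t[140:280,160:276]),(331,400),interpolation=cv2.INTER_CUBIC)]))
E
```

```text
[0.52695629 0.13995361 0.11185656] [-0.39224529 -0.26606572 -0.28887824]
```

View pics/c1.png

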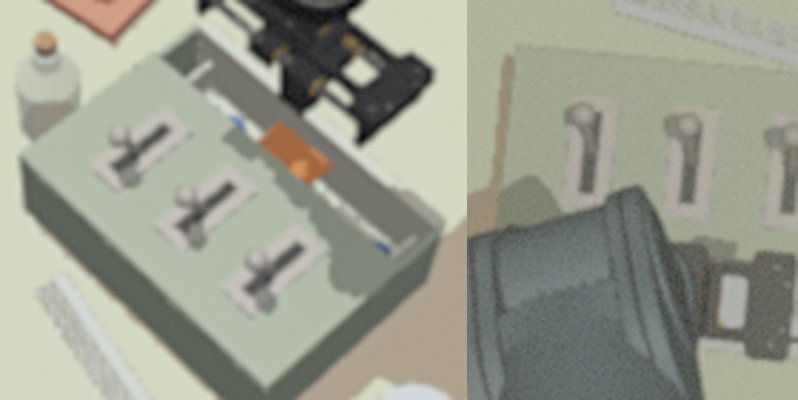

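All three levers lean to the rear. Next I'll position over the gap behind the drawer front and lower part way.

>>> {"method": "carry_out", "body": {
  "series": [
    [0,0,0,1.0,0,0,0],
    [0,0,0,0.9,0,0,0],
    [0,0,0,0,0,1.0,0],
    [0,0,0,0,0,1.5,0],
    [0,0,0,0,0,1.0,0],
    [0,0,0,0,0,0,0],
    [0,0,0,0,0,0,0]
  ]
}}

```text
time: 24.18
ee_pos: [0.5058, 0.1411, 0.0757]
orientation: [-180.0, -0.1, 175.7]
wrist_force: [0.0, 0.1, -0.6]
width: 0.005
```

```bash
python3 - <<'E'
from h import *
s=imaging.read_camera("scene"); t=imaging.read_camera("top"); print(r.sense()["ee_pos"],r.sense()["wrist_force"])
g=lambda i:(255*(i/255.)**.6).astype(np.uint8)
cv2.imwrite("pics/c2.png",np.hstack([cv2.resize(g(s[160:260,290:390]),(450,450),interpolation=cv2.INTER_CUBIC),cv2.resize(g(t[180:280,190:267]),(347,450),interpolation=cv2.INTER_CUBIC)]))
E
```

```text
[0.506676   0.14142387 0.07670171] [-0.92499026 -0.55076645  0.47856441]
```

View pics/c2.png

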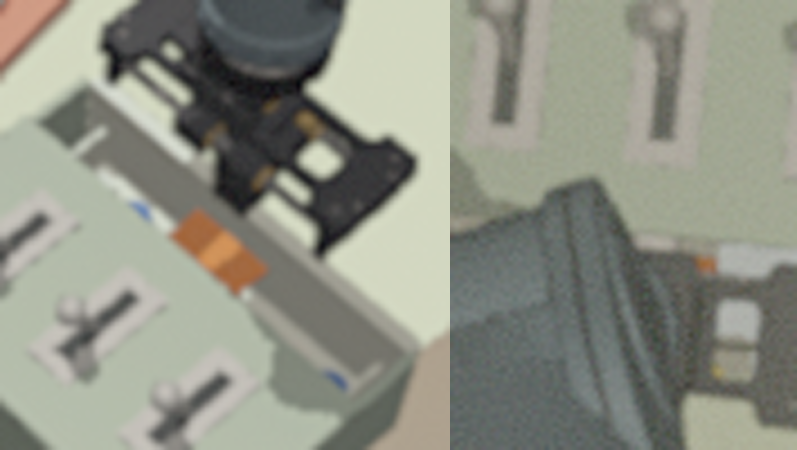

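```bash
python3 - <<'E'
from h import *
for z in (.075,.09,.1,.11,.12): 
    p=onz("scene",343.3,206.7,z); print(z,p, "left corner",onz("scene",290+220/4.5,160+190/4.5,z))
E
```

```text
0.075 [0.49022068 0.13916412 0.075     ] left corner [0.48699412 0.12080894 0.075     ]
0.09 [0.49883048 0.14426857 0.09      ] left corner [0.49564482 0.12614605 0.09      ]
0.1 [0.50457034 0.14767154 0.1       ] left corner [0.50141195 0.12970412 0.1       ]
0.11 [0.51031021 0.15107451 0.11      ] left corner [0.50717907 0.13326219 0.11      ]
0.12 [0.51605007 0.15447747 0.12      ] left corner [0.5129462  0.13682026 0.12      ]
```

The ray cast puts the tip about 33 mm above the reported TCP height, consistent with the touches on the balls. x and y agree. Lowering into the gap by feel.

>>> {"method": "carry_out", "body": {
  "series": [
    [0,0,0,0,0,1.0,0],
    [0,0,0,0,0,0.8,0],
    [0,0,0,0,0,0.4,0],
    [0,0,0,0,0,0,0]
  ]
}}

```text
time: 24.62
ee_pos: [0.5053, 0.141, 0.0532]
orientation: [-179.9, -0.1, 175.7]
wrist_force: [-0.7, -0.3, -0.1]
width: 0.001
```

>>> {"method": "carry_out", "body": {
  "series": [
    [0,0,0,0,0,0.3,0],
    [0,0,0,0,0,0.3,0],
    [0,0,0,0,0,0,0]
  ]
}}

```text
time: 24.87
ee_pos: [0.5061, 0.1413, 0.0481]
orientation: [-180.0, -0.0, 175.7]
wrist_force: [0.0, 0.1, 0.1]
width: -0.0
```

>>> {"method": "carry_out", "body": {
  "series": [
    [0,0,0,0,0,0.3,0],
    [0,0,0,0,0,0.3,0],
    [0,0,0,0,0,0,0]
  ]
}}

```text
time: 25.12
ee_pos: [0.506, 0.1413, 0.042]
orientation: [-180.0, -0.0, 175.7]
wrist_force: [-0.3, 0.5, 0.2]
width: -0.001
```

>>> {"method": "carry_out", "body": {
  "series": [
    [0,0,0,0,0,0.3,0],
    [0,0,0,0,0,0.3,0],
    [0,0,0,0,0,0,0]
  ]
}}

```text
time: 25.37
ee_pos: [0.5059, 0.1413, 0.036]
orientation: [-180.0, -0.0, 175.7]
wrist_force: [-0.4, -0.3, -0.4]
width: 0.003
```

>>> {"method": "carry_out", "body": {
  "series": [
    [0,0,0,0,0,0.3,0],
    [0,0,0,0,0,0.2,0],
    [0,0,0,0,0,0,0]
  ]
}}

```text
time: 25.62
ee_pos: [0.506, 0.1413, 0.0311]
orientation: [-180.0, -0.0, 175.7]
wrist_force: [-0.6, -0.5, -0.1]
width: 0.006
```

>>> {"method": "carry_out", "body": {
  "series": [
    [0,0,0,0,0,0.2,0],
    [0,0,0,0,0,0.1,0],
    [0,0,0,0,0,0,0]
  ]
}}

```text
time: 25.87
ee_pos: [0.5062, 0.1414, 0.0283]
orientation: [-180.0, -0.0, 175.7]
wrist_force: [-0.2, 0.5, 0.6]
width: 0.007
```

>>> {"method": "carry_out", "body": {
  "series": [
    [0,0,0,0,0,0.2,0],
    [0,0,0,0,0,0.1,0],
    [0,0,0,0,0,0,0]
  ]
}}

```text
time: 26.12
ee_pos: [0.5063, 0.1414, 0.0254]
orientation: [-180.0, -0.0, 175.7]
wrist_force: [-0.8, 0.0, -0.5]
width: 0.008
```

>>> {"method": "carry_out", "body": {
  "series": [
    [0,0,0,0,0,0.2,0],
    [0,0,0,0,0,0.1,0],
    [0,0,0,0,0,0,0]
  ]
}}

```text
time: 26.37
ee_pos: [0.5064, 0.1414, 0.0225]
orientation: [180.0, 0.0, 175.7]
wrist_force: [-0.6, -0.9, 2.7]
width: 0.002
```

```bash
python3 - <<'E'
from h import *
s=imaging.read_camera("scene"); t=imaging.read_camera("top"); print(r.sense()["ee_pos"],r.sense()["wrist_force"])
g=lambda i:(255*(i/255.)**.6).astype(np.uint8)
cv2.imwrite("pics/c3.png",np.hstack([cv2.resize(g(s[160:260,290:390]),(450,450),interpolation=cv2.INTER_CUBIC),cv2.resize(g(t[180:280,190:267]),(347,450),interpolation=cv2.INTER_CUBIC)]))
E
```

```text
[0.50634844 0.14139083 0.02260576] [-0.74667887 -0.89938425  2.79220461]
```

View pics/c3.png

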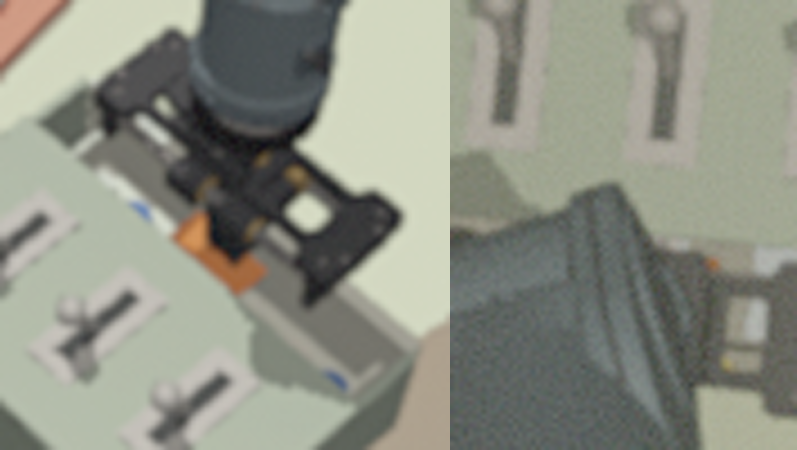

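The finger is on the orange paddle at (235,250), with spring force starting at 2.7 N. Pressing it down.

>>> {"method": "carry_out", "body": {
  "series": [
    [0,0,0,0,0,0.2,0],
    [0,0,0,0,0,0.2,0],
    [0,0,0,0,0,0,0]
  ]
}}

```text
time: 26.72
ee_pos: [0.5064, 0.1415, 0.0183]
orientation: [180.0, 0.0, 175.7]
wrist_force: [-0.5, -0.1, 4.9]
width: 0.005
```

>>> {"method": "carry_out", "body": {
  "series": [
    [0,0,0,0,0,0.2,0],
    [0,0,0,0,0,0.2,0],
    [0,0,0,0,0,0,0]
  ]
}}

```text
time: 26.97
ee_pos: [0.5062, 0.1415, 0.0155]
orientation: [180.0, -0.0, 175.7]
wrist_force: [-5.9, -1.6, 20.5]
width: 0.004
```

>>> {"method": "carry_out", "body": {
  "series": [
    [0,0,0,0.2,0,-0.1,0],
    [0,0,0,0.2,0,0,0],
    [0,0,0,0,0,0,0]
  ]
}}

```text
time: 27.22
ee_pos: [0.5034, 0.1417, 0.016]
orientation: [180.0, 0.1, 175.7]
wrist_force: [1.0, -0.4, 6.7]
width: 0.008
```

>>> {"method": "carry_out", "body": {
  "series": [
    [0,0,0,0.2,0,0,0],
    [0,0,0,0.2,0,0,0],
    [0,0,0,0,0,0,0]
  ]
}}

```text
time: 27.47
ee_pos: [0.4993, 0.142, 0.0159]
orientation: [180.0, 0.1, 175.7]
wrist_force: [0.2, -1.2, 7.0]
width: 0.003
```

>>> {"method": "carry_out", "body": {
  "series": [
    [0,0,0,0.2,0,0,0],
    [0,0,0,0.2,0,0,0],
    [0,0,0,0,0,0,0]
  ]
}}

```text
time: 27.72
ee_pos: [0.4953, 0.1423, 0.0159]
orientation: [180.0, 0.1, 175.7]
wrist_force: [0.6, -1.2, 6.9]
width: 0.005
```

The drawer seems to be following at about 1–2 N. I'll pull on with the catch held.

>>> {"method": "carry_out", "body": {
  "series": [
    [0,0,0,0.3,0,0,0],
    [0,0,0,0.3,0,0,0],
    [0,0,0,0.3,0,0,0],
    [0,0,0,0.3,0,0,0],
    [0,0,0,0.3,0,0,0],
    [0,0,0,0,0,0,0]
  ]
}}

```text
time: 28.22
ee_pos: [0.4801, 0.1435, 0.0159]
orientation: [180.0, 0.1, 175.7]
wrist_force: [-0.7, -0.3, 9.5]
width: 0.009
```

```bash
python3 - <<'E'
from h import *
s=imaging.read_camera("scene"); t=imaging.read_camera("top"); print(r.sense()["ee_pos"],r.sense()["wrist_force"])
g=lambda i:(255*(i/255.)**.6).astype(np.uint8)
cv2.imwrite("pics/c4.png",np.hstack([cv2.resize(g(s[160:260,290:390]),(450,450),interpolation=cv2.INTER_CUBIC),cv2.resize(g(t[190:290,160:237]),(347,450),interpolation=cv2.INTER_CUBIC)]))
E
```

```text
[0.48003208 0.14344386 0.01590358] [-0.42929105 -1.21171878  9.15402376]
```

View pics/c4.png

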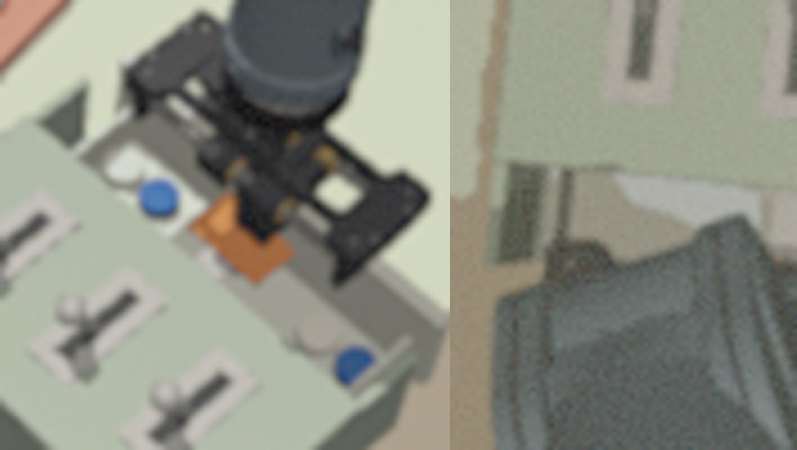

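The drawer is about 25 mm open with the catch under the finger. Pulling the rest.

>>> {"method": "carry_out", "body": {
  "series": [
    [0,0,0,0.4,0,0,0],
    [0,0,0,0.4,0,0,0],
    [0,0,0,0.4,0,0,0],
    [0,0,0,0.4,0,0,0],
    [0,0,0,0.4,0,0,0],
    [0,0,0,0.4,0,0,0],
    [0,0,0,0,0,0,0]
  ]
}}

```text
time: 28.9
ee_pos: [0.4558, 0.1454, 0.0159]
orientation: [180.0, 0.1, 175.7]
wrist_force: [-1.4, -0.7, 8.6]
width: 0.008
```

>>> {"method": "carry_out", "body": {
  "series": [
    [0,0,0,0.4,0,0,0],
    [0,0,0,0.4,0,0,0],
    [0,0,0,0.4,0,0,0],
    [0,0,0,0.4,0,0,0],
    [0,0,0,0.4,0,0,0],
    [0,0,0,0,0,0,0],
    [0,0,0,0,0,0,0]
  ]
}}

```text
time: 29.48
ee_pos: [0.4358, 0.1469, 0.0159]
orientation: [180.0, 0.0, 175.7]
wrist_force: [-0.6, -1.0, 9.4]
width: 0.004
```

```bash
python3 - <<'E'
from h import *
s=imaging.read_camera("scene"); print(r.sense()["ee_pos"],r.sense()["wrist_force"])
g=lambda i:(255*(i/255.)**.6).astype(np.uint8)
cv2.imwrite("pics/c5.png",cv2.resize(g(s[130:290,240:450]),(787,600),interpolation=cv2.INTER_CUBIC))
E
```

```text
[0.43580856 0.14689399 0.01585812] [-1.28299    -1.13491629  9.00910997]
```

View pics/c5.png

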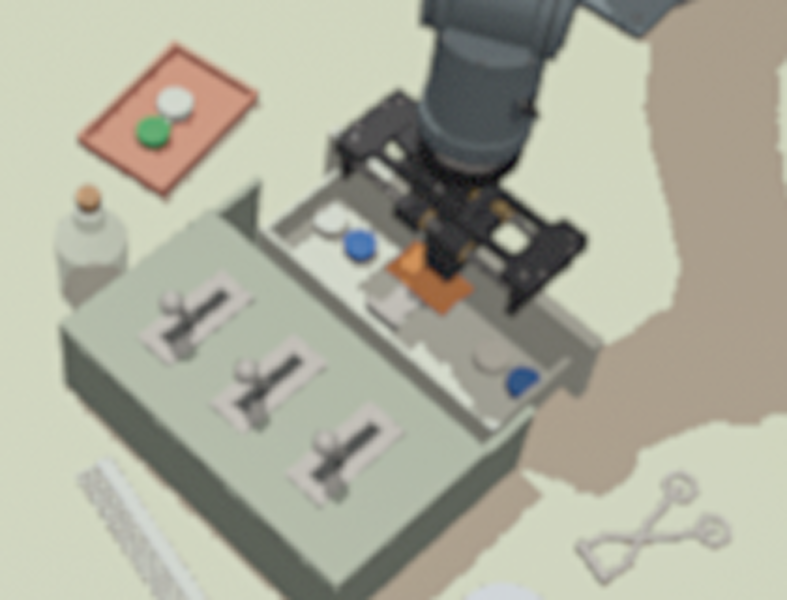

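The drawer is now well open, and the levers are still to the rear. Lifting straight out.

>>> {"method": "carry_out", "body": {
  "series": [
    [0,0,0,0,0,-0.5,0],
    [0,0,0,0,0,-1.0,0],
    [0,0,0,0,0,-2.0,0],
    [0,0,0,0,0,-2.5,0],
    [0,0,0,0,0,-2.5,0],
    [0,0,0,0,0,-2.5,0],
    [0,0,0,0,0,-2.0,0],
    [0,0,0,0,0,0,0],
    [0,0,0,0,0,0,0]
  ]
}}

```text
time: 30.28
ee_pos: [0.4359, 0.1469, 0.1464]
orientation: [179.9, 0.1, 175.7]
wrist_force: [0.4, -0.1, -0.3]
width: 0.007
```

```bash
python3 - <<'E'
from h import *
s=imaging.read_camera("scene");t=imaging.read_camera("top"); q=r.sense(); print(q["time"],q["ee_pos"],q["wrist_force"],q["dq"])
g=lambda i:(255*(i/255.)**.6).astype(np.uint8)
cv2.imwrite("pics/d1.png",np.hstack([cv2.resize(g(s[140:300,240:400]),(400,400),interpolation=cv2.INTER_CUBIC),cv2.resize(g(t[130:310,160:340]),(400,400),interpolation=cv2.INTER_CUBIC)]))
for n,im in(("top",t),("scene",s)):
    m=cv2.inRange(cv2.cvtColor(im,cv2.COLOR_BGR2HSV),(5,180,110),(18,255,255))
    for c in cv2.findContours(m,0,2)[0]:
        if cv2.contourArea(c)>20: R=cv2.minAreaRect(c); print(n,R,onz(n,*R[0],.06))
E
```

```text
30.3833 [0.43462631 0.14636624 0.14479804] [-0.37222901 -0.12119419 -0.78291582] [ 0.03925081  0.99421869 -0.05054292  0.3328107  -0.0120991  -0.08193466
  0.03478998]
top ((241.10813903808594, 275.3513488769531), (5.589565753936768, 9.535140991210938), 9.462322235107422) [0.44996618 0.12139342 0.06      ]
top ((224.0, 273.0), (8.0, 12.0), 90.0) [0.45403761 0.15865307 0.06      ]
scene ((354.8934326171875, 201.8278350830078), (19.589643478393555, 9.858839988708496), 39.80556869506836) [0.44672053 0.1476658  0.06      ]
```

View pics/d1.png

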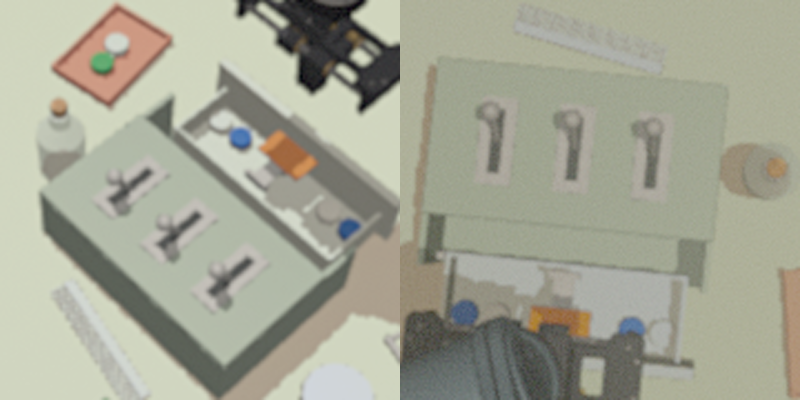

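```bash
python3 - <<'E'
from h import *
t0=cv2.imread("pics/top0.png");t=imaging.read_camera("top");s=imaging.read_camera("scene")
for im in(t0,t):
    m=cv2.inRange(cv2.cvtColor(im,cv2.COLOR_BGR2HSV),(5,180,110),(18,255,255)); m[:, :200]=0; m[:,260:]=0
    ys,xs=np.nonzero(m); k=(ys<300)
    v=[ys[k&(xs==u)].min() for u in range(224,246) if (k&(xs==u)).any()]
    print("rear edge",np.mean(v),onz("top",235,np.mean(v),.06)[:2])
# ball positions, top crop scale 400/180 and scene 400/160 from d1
for a,b,n in(((220,267),(492,112),"L"),((165,222),(572,118),"M"),((115,175),(653,128),"R")):
    p,e=tri((240+a[0]/2.5,140+a[1]/2.5),(160+(b[0]-400)*.45,130+b[1]*.45)); print(n,p.round(4),round(e,4))
cv2.imwrite("pics/d2.png",s)
E
```

```text
rear edge 236.9090909090909 [0.5327134  0.13699628]
rear edge 271.70588235294116 [0.45746966 0.13486033]
L [0.6447 0.2036 0.1329] 0.007
M [0.6416 0.1293 0.1319] 0.0049
R [0.6345 0.0542 0.1332] 0.0036
```

View pics/d2.png

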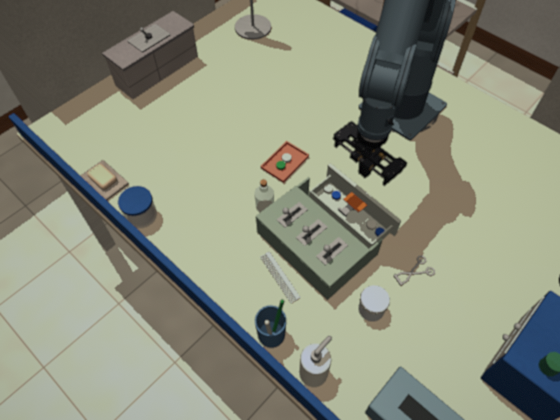

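The balls have moved 44–48 mm to the rear, and each lever was pushed against its hard end stop. The drawer is open about 66–75 mm and nothing else has moved. Handing in.

```bash
python3 -c "
from plant import r
q=r.sense();print(q['time'],q['wrist_force'],q['dq']);print(r.finish_job())"
```

```text
30.4833 [0.11665611 0.3799809  0.02102545] [ 0.01698019  0.14075514 -0.02166834 -0.19553748  0.06294568 -0.00036355
 -0.00559196]
the job is handed in; nothing more can be done
None
```

The case is open: all three levers are thrown to the rear and the drawer is out about 66–75 mm. I handed the job in at 30.5 s; it gives no verdict, so these are my own checks.

- **Levers:** The order was right, left, middle. Each one was pushed to its rear end stop, felt as a hard 12–14 N. Afterwards the balls stood 44–48 mm further back in the images; a full throw is about 48 mm and the 0.75 rad limit about 40 mm.
- **Blocked levers:** Probing the blocked levers reached about 20 N on the left. On the first middle probe I sent three small steps without checking between them and it reached about 33 N at the wrist, close to the 40 N limit.
- **Drawer:** I pressed the catch to its bottom (20 N for a moment) and held it down during the pull. The drawer opening is measured from the catch, whose image position moved 67 mm in the scene view and 75 mm in the top view. The hand moved 70 mm.
- **End state:** The arm was lifted clear with about 0 N at the wrist. In the final scene picture the other items look where they were; I did not measure them.

**Disagreements:**
- By touch and by camera, the fingertips sat about 33 mm higher than the reported TCP height. My first probe passed over the left ball because of this, and from then on I set heights by feel.
- The two cameras disagreed by 4–7 mm when I located the balls.

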